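# Scrap a reject through the push-latch lid

### The arm

A 6-joint arm with a two-finger parallel gripper is mounted at the origin on the work surface. World frame = base frame: x ahead of the robot, y to its left, z up, the work surface at z = 0. Lengths are in m, angles in rad, forces in N, time in s.
With the tool pointing down it reaches from about 0.325 to 0.775 m from the base axis. Payload 5.5 kg.
Tool frame: the origin (TCP) lies midway between the tips of the shut fingers; the grasp point (between the pads) lies 19 mm behind it; z points along the fingers, y is the line along which they close (so a half turn about z gives the same grasp; the last joint's range is limited). The gripper opens to 85 mm and grips with 20 to 120 N. Pads are 22 mm wide; open, the fingers measure 114 mm over their backs; the gripper's body (76 mm by 85 mm) begins 54 mm behind the grasp point. The pads swing forward as they close: fully open they stand 13 mm farther back than shut.
Start: joints at [-1.228, 0.091, 1.231, -0, 1.82, -0.057], TCP at [0.234, -0.553, 0.231] pointing down, gripper open.
Joint ranges: [-2.87, 2.87], [-0.86, 2.18], [0.17, 2.46], [-1.51, 4.65], [0.06, 2.69], [-2.65, 2.65]. Speed limits (rad/s): [2.57, 2.57, 3.01, 3.14, 3.14, 3.14].

### API

Orientations are given as a unit quaternion [w, x, y, z].
In Python, from bench import manip gives the robot as it stands.
- The arm moves only by the tool carry_out, never from a script. Its argument "deltas" is a list that holds one entry, the list of rows, each a list of 7 numbers: the shift along the tool's x, y, z in cm, then the turn, a rotation vector about the tool's x, y, z in rad, then the gripper command: -1 is fully open, 1 is shut, values between are in proportion. A call has 1 to 8 rows; each row is the pose to reach, as a shift and turn from the pose commanded when the call began, along the tool's axes at that moment; what a row does not reach only later rows make up. A row lasts 1/12 s, in which the tool goes at most 41.7 mm and 7.16 degrees, less where a joint would pass 70% of its speed; a pose out of reach is approached as far as the arm can. A call with a gripper value outside its range is refused whole. The fingers move at their own pace and stop on an object; "grip_force" is the grip in N (left out, the last holds). Time passes only in rows, so rows that repeat a pose let the fingers close. It gives the time, the measured TCP pose, the force, the opening and the grip force at its end, in the units of the state.
- manip.read_state(): the state, without advancing time (a new reading comes with each control period).
- manip.read_camera(name): name is "side" or "top"; returns (picture, depth): 400x640x3 uint8, blue, green, red; 400x640 float32, m along the optical axis (not along the pixel's ray), 0 where there is no reading.
- manip.camera_params(name): a dict with "K" (3x3 intrinsics, pixels), "R" (3x3) and "t" (3): a world point X has camera coordinates R X + t. Camera axes: x right, y down, z forward; pixel columns grow to the right and rows downward; lengths in m; the calibration is good to about 2 mm. A picture is of the moment at which its call begins. camera_params takes no time and is no camera call.
- manip.sign_off(): hands the job in; it is judged then, once.
The state is a dict: "time": time; "joints": joint angles; "joint_velocities": joint speeds; "tau": joint torques, N m; "position": TCP position; "tool_rot": TCP orientation; "ft_force": force on the tool from outside, world axes, zero at the start; "moment": the same for the moment, N m; "width": finger opening in m; "grip_force": force on a finger pad.
Only numpy, scipy, OpenCV 4.12 (cv2) and the standard library are available. Lean on these libraries where they do the work, as an engineer would, in place of code of your own. Each camera call takes 0.05 s, during which the arm holds its last target. There are 200 camera calls.

### The job

Press the push-latch lid of the bench caddy so that it pops open, push the rejected knob blank along the caddy's deck with the fingertips until it drops into the scrap compartment, then press the lid down again until it latches shut and flush. Do not pick up the blank, leave the mallet, glue bottle and wooden ring where they are, and finish with the hand clear of everything.

Things in the scene. Friction and masses are not known exactly. Their poses are not given: they have to be found in the camera images.
- caddy: Plywood bench caddy fixed to the bench, 240 (x) x 124 (y) x 75 mm high. Origin: centre of its underside; z up, +x from the solid flat deck (near half, x -120 to 0, top at 75 mm) towards the scrap compartment (far half, x 0 to 120) and lid hinge. A curb 6 mm high runs along each side of the deck (inner faces at y +-55 mm); the end at the compartment has no lip.
- lid (a joint): Lid angle (rad): 0 latched and flush, 1.0 popped fully open, -0.12 pressed to its stop. Starts latched. Pressed below -0.09 and let go, the latched lid is released and a damped spring swings it open within about 1 s, following the finger. Pressed from open to below -0.09 and let go, it latches at 0. Press to the stop both times: about 3 N at the pad carries it down, at the stop the force rises steeply.
- press_pad (a point): Centre of the thin steel disc, 22 mm across, on the lid's outer face, 83 mm from the hinge axis and 25 mm from the free edge; there the stop lies 10 mm below flush. Moves with the lid; x towards the hinge, z the lid's outward normal (up when closed).
- lid_edge (a point): Middle of the lid's free edge, on its outer face. The lid is a wooden panel 108 long (x) x 102 wide (y) x 8 mm thick, hinged along its far (+x) edge; closed, its free edge lies 3 mm beyond the end of the deck; fully open, about 163 mm above the bench. It closes under a finger pushing it down (and towards the deck) from above.
- lid_hinge (a point): Point on the hinge axis (along the caddy's y) in the middle of the lid's far edge: caddy x 111 mm, height 71 mm; fixed on the caddy.
- opening_edge (a point): Middle of the end of the deck, where the compartment begins: caddy x 0, height 75 mm; axes as the caddy's. A piece pushed in +x tips in once its middle is past this edge.
- bin_floor (a point): Centre of the compartment's floor, 8 mm above the bench; inside it measures 112 (x) x 108 (y) mm and is 67 mm deep.
- blank: Rejected knob blank of light wood, loose on the deck: foot 36 (x) x 30 (y) x 14 mm high with an upright round stub 18 across and 10 mm high on its middle (24 mm in all), about 30 g. Origin: centre of its underside; z up. It starts 60 to 80 mm before the opening edge, within 18 mm of the deck's middle line, turned up to 35 degrees.
- mallet: Loose turned wooden carving mallet standing on its head, 72 across, 190 high; origin: centre of its underside. Leave it alone.
- glue: Loose white plastic glue bottle, 54 across, 130 high; origin: centre of its underside. Leave it alone.
- woodring: Loose flat light-wood ring, 76 across, 14 high; origin: centre of its underside. Leave it alone.
There are look-alikes about, which are no part of the job. Of the things like the blank, leave any that is red; of the rest the larger one is meant.

How it is judged:
On the way, in this order (a step that is already met when the one before it is completed fails the run):
1. the lid has popped open (past 0.85 rad) with the blank still on the deck (value of joint lid above 0.85 rad and z of blank in the frame of caddy above 0.065 m and x of blank in the frame of caddy below 0 m), for 0.2 s.
2. the blank lies in the scrap compartment and the lid is still open (z of blank in the frame of caddy between 0 and 0.05 m and x of blank in the frame of caddy between 0 and 0.114 m and y of blank in the frame of caddy between -0.056 and 0.056 m and value of joint lid above 0.6 rad), for 0.2 s.
3. the lid has been pressed below flush (value of joint lid below -0.05 rad).
At the end, for the whole second after the job is handed in: The lid is latched by itself within 0.03 rad of flush and at rest, the blank lies at rest inside the scrap compartment under it, and mallet, glue bottle and ring stand within 20 mm of where they were (z of blank in the frame of caddy between 0 and 0.05 m and x of blank in the frame of caddy between 0 and 0.114 m and y of blank in the frame of caddy between -0.056 and 0.056 m and linear speed of blank below 0.02 m/s and value of joint lid between -0.03 and 0.03 rad and velocity of joint lid between -0.05 and 0.05 rad/s and distance of each of mallet, glue, woodring from where it was at the start of the episode below 0.02 m and angle between each of mallet, glue, woodring's own z axis and vertical below 0.2 rad); the robot touches nothing.
It fails at once if the blank was lifted more than 20 mm above the deck (z of blank in the frame of caddy above 0.095 m).
It fails at once if the mallet was shoved or knocked over (distance of mallet from where it was at the start of the episode above 0.03 m or angle between mallet's own z axis and vertical above 0.35 rad).
It fails at once if the glue bottle was shoved or knocked over (distance of glue from where it was at the start of the episode above 0.03 m or angle between glue's own z axis and vertical above 0.35 rad).
It fails at once if the wooden ring was shoved or knocked over (distance of woodring from where it was at the start of the episode above 0.03 m or angle between woodring's own z axis and vertical above 0.35 rad).
It also fails if it takes over 56 s, if anything falls off the work surface, if the arm or the gripper's body presses on something with over 40 N, if the wrist force passes 120 N, or if a joint passes its speed limit or range.

## Working session

There is one attempt and no reset: what is moved stays moved. The work goes in short steps, Python scripts to look and compute and a tool call to move; the robot and the scene stay as the last step left them, time stands still between calls to the robot, and variables do not carry over. Pictures are saved under pics/ and viewed, at most 10 in all, crops included, and the job is handed in when it is done.

Besides the shell and the picture viewer there is one more tool, called after "Emit:" as a command line: name --argument value ..., lists and objects as JSON in quotes. carry_out: Moves the arm, as the interface text tells. Its arguments: {"type":"object","properties":{"deltas":{"type":"array","items":{"type":"array","items":{"type":"array","items":{"type":"number"}}}},"grip_force":{"type":"number"}},"required":["deltas"]}

```bash
mkdir -p pics; cat > h.py <<'E'
import numpy as np, cv2
from bench import manip
def snap(n,f=None):
    im,d=manip.read_camera(n); 
    if f: cv2.imwrite('pics/'+f,im)
    np.savez('/tmp/'+n+'.npz',im=im,d=d); return im,d
def pt(n,u,v,d):
    c=manip.camera_params(n);K,R,t=map(np.array,(c['K'],c['R'],c['t']))
    p=np.linalg.inv(K)@np.array([u,v,1.])*d
    return R.T@(p-t)
def ray(n,u,v,z):
    c=manip.camera_params(n);K,R,t=map(np.array,(c['K'],c['R'],c['t']))
    o=-R.T@t; r=R.T@np.linalg.inv(K)@np.array([u,v,1.])
    return o+r*(z-o[2])/r[2]
E
python3 - <<'E'
from h import *
for n in ('top','side'):
    im,d=snap(n,n+'0.png'); c=manip.camera_params(n); print(n,c)
s=manip.read_state(); print(s)
E
```

```text
top {'K': array([[361.74719781,   0.        , 320.47059597],
       [  0.        , 361.74719781, 195.63902932],
       [  0.        ,   0.        ,   1.        ]]), 'R': array([[-0.00667434, -0.9999759 , -0.00190996],
       [-0.99751421,  0.00679188, -0.07013756],
       [ 0.07014884,  0.00143709, -0.9975355 ]]), 't': array([0.05636307, 0.56710463, 0.85241166])}
side {'K': array([[370.7713362 ,   0.        , 316.73152469],
       [  0.        , 370.7713362 , 206.23576172],
       [  0.        ,   0.        ,   1.        ]]), 'R': array([[-0.68245511, -0.73080839, -0.0131957 ],
       [-0.34811377,  0.34084955, -0.8732917 ],
       [ 0.64270664, -0.59138878, -0.48701898]]), 't': array([0.43216097, 0.26245373, 0.41329724])}
{'time': 0.1, 'joints': array([-1.22768515e+00,  9.18397339e-02,  1.23176085e+00, -1.19865761e-05,
        1.81980529e+00, -5.67024840e-02]), 'joint_velocities': array([-0.00017504, -0.00046634, -0.00182479, -0.00055604, -0.00220519,
       -0.00082234]), 'tau': array([ 1.78222366e-03, -4.60217857e+01, -4.19218218e+01, -5.76135176e-05,
        1.06814312e-02,  2.76131050e-05]), 'position': array([ 0.23345743, -0.552448  ,  0.23023292]), 'tool_rot': array([-8.96502412e-04,  9.80084973e-01,  1.98576494e-01, -1.35137766e-04]), 'ft_force': array([ 0.46257902, -0.57511633, -0.14475327]), 'moment': array([-0.02497578,  0.00686437,  0.01299675]), 'grip_force': 0.0, 'width': 0.08543209783656831}
```

View pics/top0.png

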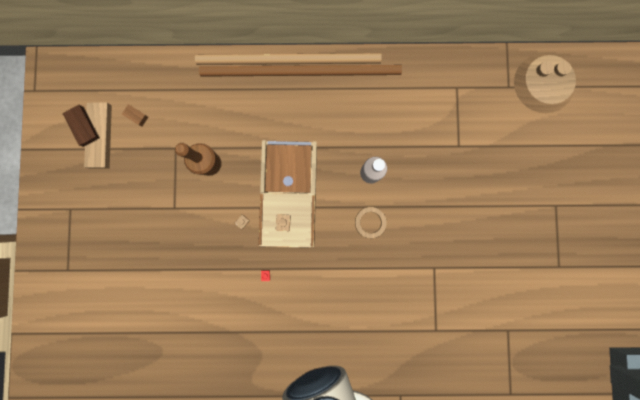

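View pics/side0.png

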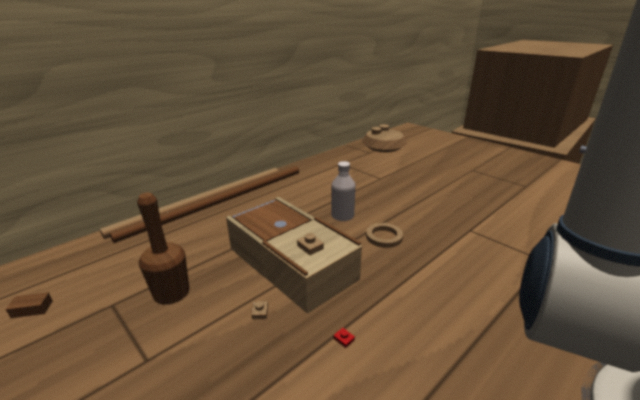

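The pictures show the caddy deck at top (288,219), with the lid pad at (288,181). There are three blank-like things:
- tan on the deck at top (283,222)
- smaller tan on the bench at (242,222)
- red at (265,275)

The one on the deck fits: it is not red and is the larger of the two tan ones. I'll confirm that in a crop and measure it.

```bash
python3 - <<'E'
from h import *
im=np.load('/tmp/top.npz')['im'];d=np.load('/tmp/top.npz')['d']
c=im[130:285,225:325]; cv2.imwrite('pics/crop.png',cv2.resize(c,None,fx=3.8,fy=3.8,interpolation=cv2.INTER_CUBIC))
hsv=cv2.cvtColor(im,cv2.COLOR_BGR2HSV)
# pad : low saturation
x0,y0=265,160
m=((hsv[...,1]<90)).astype(np.uint8); m2=np.zeros_like(m); m2[170:192,275:302]=m[170:192,275:302]
M=cv2.moments(m2,True); u,v=M['m10']/M['m00'],M['m01']/M['m00']
print('pad',u,v,M['m00'],ray('top',u,v,.075),pt('top',u,v,d[int(v),int(u)]))
# world points map; caddy mask by height
cc=manip.camera_params('top');K,R,t=map(np.array,(cc['K'],cc['R'],cc['t']))
U,V=np.meshgrid(np.arange(640),np.arange(400))
P=np.stack([(U-K[0,2])/K[0,0],(V-K[1,2])/K[1,1],np.ones_like(U)],-1)*d[...,None]
W=(P-t)@R
z=W[...,2]
roi=np.zeros(z.shape,bool);roi[130:260,250:330]=1
cm=(roi&(z>.06)&(z<.11)).astype(np.uint8)
p=W[cm>0][:,:2].astype(np.float32); print('caddy rect',cv2.minAreaRect(p),len(p))
for n,a,b in(('foot',.083,.105),('stub',.0935,.11)):
    q=roi&(z>a)&(z<b); q[:200]=0
    w=W[q]; print(n,len(w),w.mean(0) if len(w) else 0, cv2.minAreaRect(w[:,:2].astype(np.float32)) if len(w)>4 else 0)
print('deck z',np.median(z[205:215,295:308]),'small',z[219:225,238:246].max())
for n,(a,b,c_,e) in dict(mallet=(140,180,165,220),glue=(150,185,358,392),ring=(203,242,352,390)).items():
    zz=z[a:b,c_:e]; w=W[a:b,c_:e][zz>.008]; print(n,w[:,:2].min(0),w[:,:2].max(0),w[:,2].max())
E
```

```text
pad 287.57894736842104 180.7263157894737 95.0 [0.59798426 0.12676487 0.075     ] [0.59795424 0.12674016 0.07526684]
caddy rect ((0.5703619718551636, 0.12733390927314758), (0.12413068860769272, 0.2403874695301056), 88.3033676147461) 5650
foot 281 [0.50379284 0.13689524 0.09079884] ((0.5050049424171448, 0.12948592007160187), (0.12014354020357132, 0.0974128320813179), 89.7217788696289)
stub 59 [0.50434938 0.13633683 0.09933354] ((0.5047157406806946, 0.13710078597068787), (0.022282008081674576, 0.02243376523256302), 60.903900146484375)
deck z 0.07632737934861317 small 0.023867922285380015
mallet [0.50627542 0.05128501] [0.68530377 0.36196193] 0.890193872889377
glue [ 0.50627542 -0.09576549] [0.64976038 0.05128501] 0.890193872889377
ring [ 0.46711247 -0.10526901] [0.53955874 0.05128501] 0.890193872889377
```

View pics/crop.png

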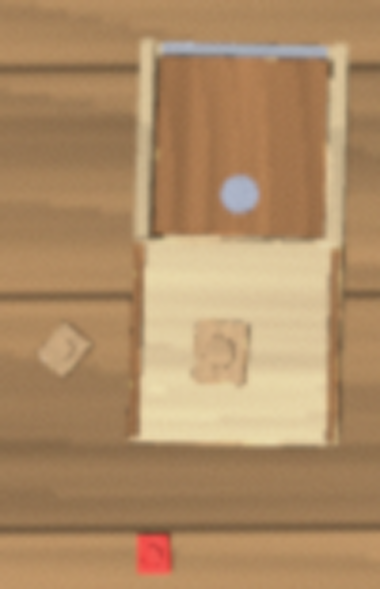

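The crop confirms it: the blank on the deck is the larger of the two tan ones, and the other is clearly smaller on the bench. The caddy centre is about (0.570, 0.127) with yaw about -1.7°. The pad measures 28 mm past the centre, as it must be. The blank is at caddy (-66, +7) mm. Now I'll move above the pad with the fingers shut.

Emit:
carry_out --deltas '[[[18.6,-15.0,0,0,0,0.43,1],[18.6,-15.0,0,0,0,0.43,1],[18.6,-15.0,0,0,0,0.43,1],[18.6,-15.0,0,0,0,0.43,1],[18.6,-15.0,0,0,0,0.43,1],[18.6,-15.0,0,0,0,0.43,1],[18.6,-15.0,0,0,0,0.43,1],[18.6,-15.0,0,0,0,0.43,1]]]'

```text
time: 0.77
position: [0.3472, -0.3408, 0.2313]
tool_rot: [0.0, 1.0, -0.013, 0.0]
ft_force: [-0.0, -0.2, -0.5]
width: -0.0002
grip_force: 0.0
```

Emit:
carry_out --deltas '[[[12,-24,0,0,0,0,1],[12,-24,0,0,0,0,1],[12,-24,0,0,0,0,1],[12,-24,0,0,0,0,1],[12,-24,0,0,0,0,1],[12,-24,0,0,0,0,1],[12,-24,0,0,0,0,1],[12,-24,0,0,0,0,1]]]'

```text
time: 1.43
position: [0.4749, -0.1037, 0.2305]
tool_rot: [-0.001, 1.0, -0.013, -0.0]
ft_force: [0.3, -1.0, -0.3]
width: 0.0002
grip_force: 0.0
```

Emit:
carry_out --deltas '[[[11.8,-23.3,0,0,0,0,1],[11.8,-23.3,0,0,0,0,1],[11.8,-23.3,0,0,0,0,1],[11.8,-23.3,0,0,0,0,1],[11.8,-23.3,0,0,0,0,1],[11.8,-23.3,0,0,0,0,1],[11.8,-23.3,0,0,0,0,1],[11.8,-23.3,0,0,0,0,1]]]'

```text
time: 2.1
position: [0.5996, 0.1242, 0.2292]
tool_rot: [0.0, 1.0, -0.014, -0.001]
ft_force: [0.8, -0.9, -0.4]
width: -0.0002
grip_force: 0.0
```

Emit:
carry_out --deltas '[[[-0.1,-0.2,4,0,0,0,1],[-0.1,-0.2,8,0,0,0,1],[-0.1,-0.2,11,0,0,0,1],[-0.1,-0.2,13,0,0,0,1],[-0.1,-0.2,14,0,0,0,1],[-0.1,-0.2,14.5,0,0,0,1],[-0.1,-0.2,14.5,0,0,0,1]]]'

```text
time: 2.68
position: [0.5976, 0.1238, 0.0861]
tool_rot: [0.0, 1.0, -0.016, -0.0]
ft_force: [-0.3, 0.1, 0.2]
width: -0.0004
grip_force: 0.0
```

Emit:
carry_out --deltas '[[[0,0,0.4,0,0,0,1],[0,0,0.8,0,0,0,1],[0,0,1.2,0,0,0,1],[0,0,1.5,0,0,0,1],[0,0,1.8,0,0,0,1],[0,0,2.0,0,0,0,1],[0,0,2.0,0,0,0,1]]]'

```text
time: 3.27
position: [0.5982, 0.1256, 0.0666]
tool_rot: [-0.0, 1.0, -0.015, 0.001]
ft_force: [2.2, -0.8, 2.0]
width: -0.0002
grip_force: 1.3
```

Emit:
carry_out --deltas '[[[0,0,0.1,0,0,0,1],[0,0,0.2,0,0,0,1],[0,0,0.2,0,0,0,1]]]'

```text
time: 3.52
position: [0.5983, 0.1256, 0.0657]
tool_rot: [-0.0, 1.0, -0.015, 0.001]
ft_force: [-0.2, 0.1, 7.6]
width: 0.0004
grip_force: 3.5
```

At the stop. One small extra press, then up and away.

Emit:
carry_out --deltas '[[[0,0,0.1,0,0,0,1],[0,0,0.1,0,0,0,1],[0,0,-4,0,0,0,1],[0,0,-8,0,0,0,1],[0,0,-12,0,0,0,1],[0,0,-15,0,0,0,1],[-4,0,-15,0,0,0,1],[-8,0,-15,0,0,0,1]]]'

```text
time: 4.18
position: [0.5189, 0.1282, 0.2151]
tool_rot: [-0.0, 1.0, -0.015, 0.0]
ft_force: [-0.5, 0.9, -0.3]
width: 0.0004
grip_force: 0.0
```

Emit:
carry_out --deltas '[[[-4,0,0,0,0,0,1],[-7.5,-0.9,0,0,0,0,1],[-7.5,-0.9,0,0,0,0,1],[-7.5,-0.9,0,0,0,0,1],[-7.5,-0.9,0,0,0,0,1],[-7.5,-0.9,0,0,0,0,1],[-7.5,-0.9,0,0,0,0,1],[-7.5,-0.9,0,0,0,0,1]]]'

```text
time: 4.85
position: [0.4437, 0.139, 0.2138]
tool_rot: [0.0, 1.0, -0.015, -0.001]
ft_force: [0.6, -0.1, -0.8]
width: -0.0002
grip_force: 0.0
```

```bash
python3 - <<'E'
from h import *
im,d=snap('side'); cv2.imwrite('pics/side1.png',cv2.resize(im[140:340,180:440],None,fx=2.5,fy=2.5)); print(manip.read_state()['position'])
E
```

```text
[0.44361909 0.13897395 0.21388838]
```

View pics/side1.png

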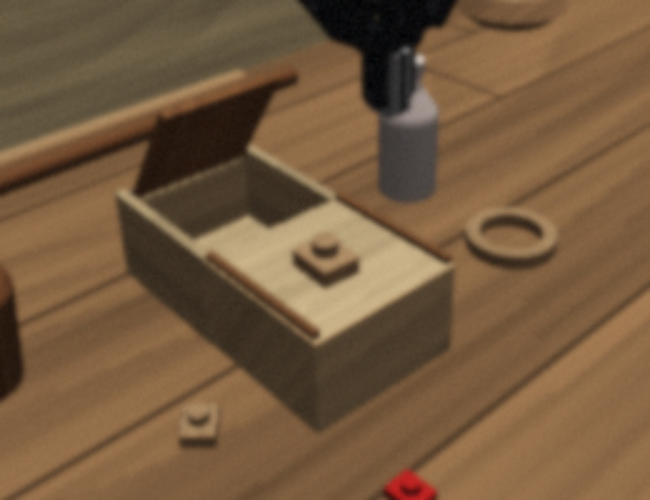

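The picture shows the lid standing open (edge near crop (230,95)), the empty compartment, and the blank still on the deck at crop (326,255). Next I'll go down behind it and push.

Emit:
carry_out --deltas '[[[1.8,0.1,3,0,0,0,1],[1.8,0.1,6.5,0,0,0,1],[1.8,0.1,9.5,0,0,0,1],[1.8,0.1,11.5,0,0,0,1],[1.8,0.1,12.5,0,0,0,1],[1.8,0.1,13.1,0,0,0,1],[1.8,0.1,13.1,0,0,0,1]]]'

```text
time: 5.48
position: [0.4609, 0.1375, 0.0826]
tool_rot: [0.0, 1.0, -0.015, -0.001]
ft_force: [-1.1, 0.0, -0.2]
width: -0.0002
grip_force: 0.0
```

Emit:
carry_out --deltas '[[[0.5,0,0,0,0,0,1],[1.0,0,0,0,0,0,1],[1.5,0,0,0,0,0,1],[2.0,0,0,0,0,0,1],[2.5,0,0,0,0,0,1],[3.0,0,0,0,0,0,1],[3.5,0,0,0,0,0,1],[4.0,0,0,0,0,0,1]]]'

```text
time: 6.15
position: [0.5016, 0.1364, 0.0833]
tool_rot: [0.0, 1.0, -0.015, -0.0]
ft_force: [-0.6, 0.9, 0.1]
width: 0.0
grip_force: 0.1
```

```bash
python3 - <<'E'
from h import *
im,d=snap('side'); cv2.imwrite('pics/side2.png',cv2.resize(im[170:320,210:380],None,fx=3.5,fy=3.5)); print(manip.read_state()['position'])
E
```

```text
[0.5021533  0.13628775 0.08319132]
```

View pics/side2.png

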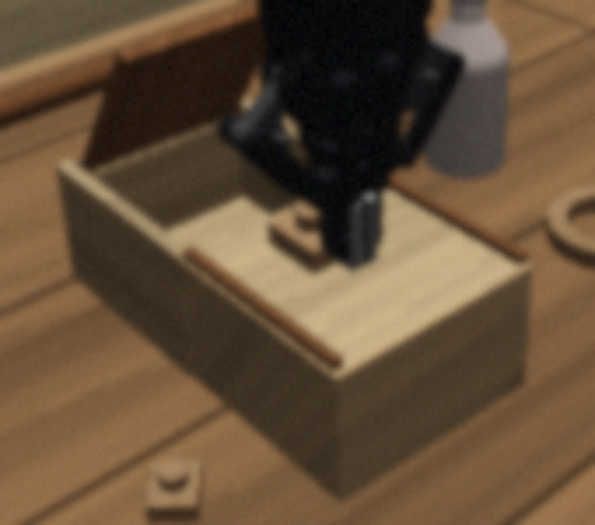

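The blank (crop (297,228)) is riding straight in front of the fingers. I'll keep pushing past the edge.

Emit:
carry_out --deltas '[[[0.6,0,0,0,0,0,1],[1.2,0,0,0,0,0,1],[1.8,0,0,0,0,0,1],[2.4,0,0,0,0,0,1],[3.0,0,0,0,0,0,1],[3.6,0,0,0,0,0,1],[4.2,0,0,0,0,0,1],[4.8,0,0,0,0,0,1]]]'

```text
time: 6.87
position: [0.5496, 0.1349, 0.0832]
tool_rot: [-0.0, 1.0, -0.015, 0.0]
ft_force: [1.1, -0.2, -0.0]
width: -0.0002
grip_force: 0.0
```

Emit:
carry_out --deltas '[[[0.6,0,0,0,0,0,1],[1.2,0,0,0,0,0,1],[1.6,0,0,0,0,0,1],[1.6,0,0,0,0,0,1],[1.6,0,0,0,0,0,1],[0,0,-1,0,0,0,1],[-3,0,-4,0,0,0,1],[-6,0,-8,0,0,0,1]]]'

```text
time: 7.53
position: [0.4918, 0.1363, 0.1538]
tool_rot: [0.001, 1.0, -0.015, -0.003]
ft_force: [-0.3, 0.6, 1.3]
width: -0.0004
grip_force: 0.0
```

Emit:
carry_out --deltas '[[[-3,0,-3,0,0,0,1],[-5,0,-5,0,0,0,1],[-5,0,-5,0,0,0,1],[-5,0,-5,0,0,0,1]]]'

```text
time: 7.87
position: [0.4445, 0.1385, 0.2083]
tool_rot: [-0.001, 1.0, -0.015, 0.002]
ft_force: [0.3, -0.3, -0.6]
width: 0.0001
grip_force: 0.0
```

```bash
python3 - <<'E'
from h import *
a,_=snap('side'); b,_=snap('top')
A=cv2.resize(a[150:310,210:370],(400,400)); B=cv2.resize(b[125:265,220:360],(400,400)); cv2.imwrite('pics/c3.png',np.hstack([A,B])); print(manip.read_state()['position'])
E
```

```text
[0.44442629 0.13806967 0.20501212]
```

View pics/c3.png

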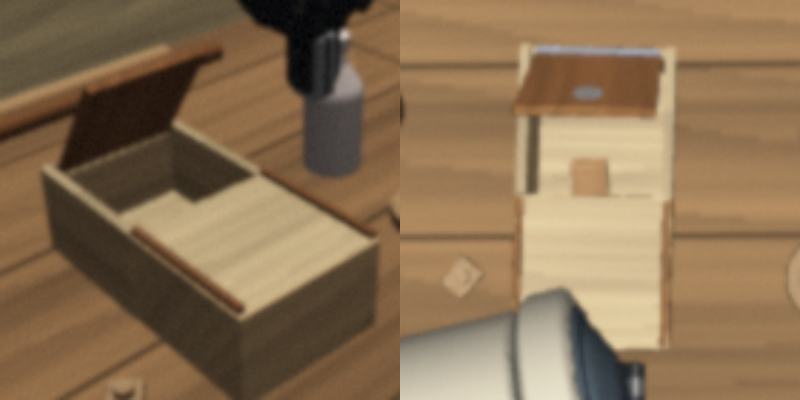

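The blank is off the deck and in the compartment (right crop (590,175)), and the lid is still open. I'll check how high the blank lies.

```bash
python3 - <<'E'
from h import *
d=np.load('/tmp/top.npz')['d']
for v in range(181,194,2): print(v,[np.round(pt('top',u,v,d[v,u])*1000).astype(int).tolist() for u in (283,287,291)])
E
```

```text
181 [[602, 141, 38], [602, 132, 37], [601, 122, 38]]
183 [[596, 140, 44], [596, 131, 47], [596, 122, 44]]
185 [[592, 141, 39], [591, 131, 43], [592, 122, 41]]
187 [[587, 141, 36], [587, 131, 41], [587, 122, 38]]
189 [[583, 142, 31], [583, 132, 32], [583, 122, 34]]
191 [[579, 142, 29], [579, 133, 28], [579, 123, 27]]
193 [[570, 137, 77], [570, 128, 76], [570, 119, 72]]
```

The blank lies tilted with its underside centre at about caddy x 18 mm and z 38 mm. That is inside the limits and clear of the lid. Now I'll go over the lid to its hinge side.

Emit:
carry_out --deltas '[[[2,0.1,-2,0,0,0,1],[6,0.3,-2.5,0,0,0,1],[10,0.4,-2.5,0,0,0,1],[14,0.5,-2.5,0,0,0,1],[18,0.6,-2.5,0,0,0,1],[21.1,0.7,-2.5,0,0,0,1],[21.1,0.7,-2.5,0,0,0,1],[21.1,0.7,-2.5,0,0,0,1]]]'

```text
time: 8.63
position: [0.6561, 0.124, 0.2246]
tool_rot: [0.001, 1.0, -0.016, -0.005]
ft_force: [-1.0, 0.7, 0.2]
width: 0.0003
grip_force: 0.0
```

Emit:
carry_out --deltas '[[[0,0,3,0,0,0,1],[0,0,5.5,0,0,0,1],[-0.3,0,7,0,0,0,1],[-0.6,0,8.0,0,0,0,1],[-0.6,0,8.0,0,0,0,1]]]'

```text
time: 9.05
position: [0.6466, 0.1249, 0.1472]
tool_rot: [0.0, 1.0, -0.015, -0.003]
ft_force: [0.0, -0.0, -1.1]
width: 0.0003
grip_force: 0.0
```

Emit:
carry_out --deltas '[[[-0.5,0,0.3,0,0,0,1],[-0.9,0,0.6,0,0,0,1],[-1.4,0,0.9,0,0,0,1],[-1.8,0,1.2,0,0,0,1],[-2.2,0,1.6,0,0,0,1],[-2.6,0,1.9,0,0,0,1],[-3.0,0,2.3,0,0,0,1],[-3.4,0,2.7,0,0,0,1]]]'

```text
time: 9.72
position: [0.6151, 0.126, 0.1239]
tool_rot: [-0.0, 1.0, -0.015, 0.0]
ft_force: [2.1, -0.0, 1.5]
width: 0.0003
grip_force: 0.9
```

Emit:
carry_out --deltas '[[[-0.3,0,0.6,0,0,0,1],[-0.6,0,1.2,0,0,0,1],[-0.9,0,1.8,0,0,0,1],[-1.1,0,2.4,0,0,0,1],[-1.3,0,3.0,0,0,0,1],[-1.4,0,3.5,0,0,0,1],[-1.6,0,4.0,0,0,0,1],[-1.6,0,4.3,0,0,0,1]]]'

```text
time: 10.38
position: [0.599, 0.1265, 0.0802]
tool_rot: [0.0, 1.0, -0.015, -0.0]
ft_force: [-0.9, -0.2, 2.8]
width: 0.0002
grip_force: 1.2
```

Emit:
carry_out --deltas '[[[0,0,0.4,0,0,0,1],[0,0,0.8,0,0,0,1],[0,0,1.1,0,0,0,1],[0,0,1.3,0,0,0,1],[0,0,1.4,0,0,0,1],[0,0,1.4,0,0,0,1]]]'

```text
time: 10.88
position: [0.5991, 0.1265, 0.0666]
tool_rot: [0.0, 1.0, -0.015, -0.0]
ft_force: [-1.9, 1.2, 2.4]
width: -0.0002
grip_force: 1.5
```

Emit:
carry_out --deltas '[[[0,0,0.1,0,0,0,1],[0,0,0.2,0,0,0,1],[0,0,0.3,0,0,0,1],[0,0,0.3,0,0,0,1]]]'

```text
time: 11.22
position: [0.5993, 0.1265, 0.0656]
tool_rot: [-0.0, 1.0, -0.015, 0.0]
ft_force: [-5.8, -0.8, 9.2]
width: -0.0004
grip_force: 4.8
```

At the stop (force rising). Release upward.

Emit:
carry_out --deltas '[[[0,0,-1,0,0,0,1],[0,0,-4,0,0,0,1],[0,0,-8,0,0,0,1],[0,0,-12,0,0,0,1],[0,0,-15,0,0,0,1],[-4,0,-15,0,0,0,1],[-8,0,-15,0,0,0,1],[-12,0,-15,0,0,0,1]]]'

```text
time: 11.88
position: [0.479, 0.13, 0.2142]
tool_rot: [-0.0, 1.0, -0.015, 0.0]
ft_force: [-0.6, 0.6, 0.5]
width: 0.0001
grip_force: 0.0
```

Emit:
carry_out --deltas '[[[-4,2,0,0,0,0,1],[-6,4,0,0,0,0,1],[-6,4,0,0,0,0,1],[-6,4,0,0,0,0,1],[-6,4,0,0,0,0,1],[-6,4,0,0,0,0,1],[-6,4,0,0,0,0,1],[-6,4,0,0,0,0,1]]]'

```text
time: 12.55
position: [0.4186, 0.0922, 0.2136]
tool_rot: [0.0, 1.0, -0.015, -0.001]
ft_force: [0.1, 1.0, -0.4]
width: -0.0
grip_force: 0.0
```

```bash
python3 - <<'E'
from h import *
a,_=snap('side'); b,d=snap('top')
A=cv2.resize(a[130:330,110:430],(480,300)); B=cv2.resize(b[110:290,150:410],(433,300)); B=B[:,:320]; cv2.imwrite('pics/c4.png',np.hstack([A,B])); s=manip.read_state();print(s['position'],s['ft_force'])
print([pt('top',u,v,d[v,u])[2].round(4) for u,v in((280,155),(290,155),(300,155),(280,188),(300,188),(290,205))])
E
```

```text
[0.41843775 0.09211804 0.21363542] [-0.19799286  0.46997996  0.59436972]
[np.float64(0.0763), np.float64(0.076), np.float64(0.0765), np.float64(0.0776), np.float64(0.0768), np.float64(0.0759)]
```

View pics/c4.png

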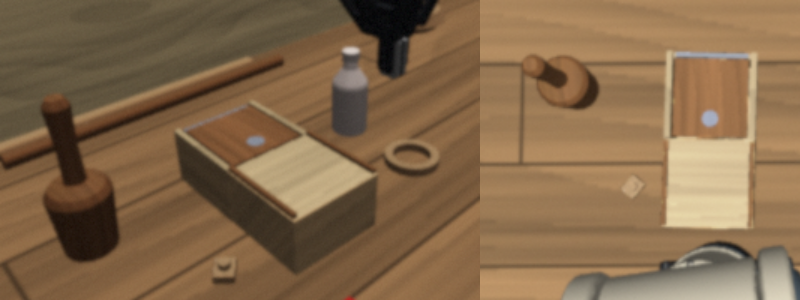

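The picture shows the lid shut and level with the deck (about 76–77 mm all over), the deck empty, the mallet, glue and ring where they were, and the hand clear. Handing in.

```bash
python3 -c "
from bench import manip
print(manip.sign_off())"
```

```text
the job is handed in; nothing more can be done
None
```

I handed the job in at about 12.6 s: the lid popped open, the blank was pushed into the scrap compartment, and the lid is latched flush; the mallet, glue bottle and ring look unmoved, the hand is clear, and no verdict came back.

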